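# Hold the pocket lamp on a fillet weld for inspection

## Task

Draw the pocket lamp straight up out of its roller-grip holder, then turn it and finish while still holding it in the air, motionless, so that its lens shines on the middle of the fillet weld on the bracket: from the weld side, square across the weld, the lamp leaning about 40 degrees from upright with its tail up, the lens about 10 cm from the weld. The lamp must not touch the bracket, and the bracket and the other things on the bench stay where they are.

Things in the scene. Friction and masses are not known exactly. Their poses are not given: they have to be found in the camera images.
- lamp: Dark pocket lamp, 123 mm long, about 170 g: round barrel 24 mm across, round head 33 mm across over the last 30 mm at the lens end, 10 mm taper between. Starts upright in the holder, lens down, tail up. Body y axis runs along the lamp from lens to tail; origin lies mid-length, 16.4 mm off the axis (axis at body z = +16.4 mm, x = 0; lens at y = -61.5, tail at y = +61.5 mm).
- lamp_lens (a point): Centre of the lamp's lens face (the 33 mm head end). The beam leaves along the lamp's -y axis. Starts 8 mm above the bench, 32 mm below the mouth of the cup.
- lamp_tail (a point): Centre of the flat tail end of the lamp; starts 131 mm above the bench. The upper 60 mm of the barrel stand free above the rollers and are the place to grip, from straight above, fingers either way round.
- holder: Fixed holder, foot 64 x 100 x 6 mm, origin under the cup's axis, z up. Round cup, 43 mm outside, 37.4 mm bore, mouth 40 mm above the bench. Two spring arms on its +y and -y sides carry rubber rollers (tops 65 mm above the bench) closed over the barrel just above the head; they spread when the lamp is pulled straight up with 5 to 12 N and let go of the head after about 55 mm.
- bracket: Loose steel pivot-lug bracket, 0.9 kg: base plate 120 x 100 x 8 mm lying flat, origin under its centre, z up. Upright lug 10 mm thick, 70 mm wide, 81 mm high over all, with a bored boss at 46 mm height; its front face is at x = +10 mm and looks to the bracket's -x. The weld runs along y in the corner between that face and the plate; the weld side is -x.
- weld (a point): Middle of the 70 mm long fillet weld of the bracket, 12 mm above the bench, in the corner between lug and base plate. Bracket -x points from it out over the free front part of the plate.
- nut: Bystander: large steel hexagon nut, 36 mm across flats, 18 mm high, lying flat. Origin under its middle.
- gauge_block: Bystander: ground steel setting block with a bore, 28 x 70 x 22 mm, lying flat. Origin under its middle.
- dip_tin: Bystander: round tin 60 mm across, 42 mm high, standing. Origin under its middle.
- holder_mouth (a point): Centre of the cup's mouth, on the cup's axis, 40 mm above the bench. Behind the holder, and to the right of the bracket, stands a fixed parts case with its clear lid propped open to 130 mm above the bench: carry the lamp over it or round it on the robot's side.
Mind the look-alikes: they are no part of the job. There is more than one size of the holder; the job needs the larger. There is more than one size of the lamp; the one meant has the size given above.

How it is judged:
On the way:
1. the lamp is drawn straight up until its lens is clear above the rollers (z of lamp_lens in the frame of holder above 0.068 m and horizontal distance between lamp_lens and holder_mouth below 0.03 m and angle between lamp's own y axis and vertical below 0.3 rad and contact force between the fingers and lamp above 1 N), for 0.05 s.
At the end, for the whole second after the job is handed in: Lamp held still in the gripper, clear of holder and bracket, lens over 45 mm up, on the weld side and within 35 mm sideways of the weld's middle; that middle within 16 mm of the lamp's axis, 60-150 mm before the lens; lamp 23-57 degrees from vertical, tail up; bracket within 10 mm of its start (contact force between the fingers and lamp above 1 N and contact force between lamp and holder below 0.1 N and contact force between lamp and bracket below 0.1 N and height (world z) of lamp_lens above 0.045 m and x of weld in the frame of lamp between -0.016 and 0.016 m and z of weld in the frame of lamp between 0.0004 and 0.0324 m and y of weld in the frame of lamp between -0.2115 and -0.1215 m and angle between lamp's own y axis and vertical between 0.4 and 1 rad and x of lamp_lens in the frame of bracket below -0.01 m and y of lamp_lens in the frame of bracket between -0.035 and 0.035 m and linear speed of lamp below 0.03 m/s and angular speed of lamp below 0.2 rad/s and distance of bracket from where it was at the start of the episode below 0.01 m); the arm keeps its last pose, push and grip.
It fails at once if the lamp knocks against the bracket (contact force between lamp and bracket above 2 N).
It fails at once if the bracket is pushed away (distance of bracket from where it was at the start of the episode above 0.015 m).
It fails at once if the nut, setting block or tin is pushed away (distance of any of nut, gauge_block, dip_tin from where it was at the start of the episode above 0.02 m).
It also fails if it takes over 35 s, if anything falls off the work surface, if the arm or the gripper's body presses on something with over 40 N, if the wrist force passes 120 N, or if a joint passes its speed limit or range.

## Robot

A 6-joint arm with a two-finger parallel gripper is mounted at the origin on a cart in front of the work surface, level with it; the furniture and walls round the work are solid. World frame = base frame: x ahead of the robot, y to its left, z up, the work surface at z = 0. Lengths are in m, angles in rad, forces in N, time in s.
With the tool pointing down it reaches from about 0.35 to 0.85 m from the base axis. Payload 8.1 kg.
Tool frame: the origin (TCP) lies at the very end of the fingers, on their centre line; the grasp point (between the pads) lies 19 mm behind it; x points along the fingers, z is the direction in which the jaws open and shut, and the axes are right-handed (so a half turn about x gives the same grasp; the last joint's range is limited). The gripper opens to 85 mm and grips with 20 to 120 N. Pads are 22 mm wide; open, the fingers measure 114 mm over their backs; the gripper's body (76 mm by 85 mm) begins 54 mm behind the grasp point. The pads swing forward as they close: fully open they stand 13 mm farther back than shut.
Start: joints at [-1.206, 0.13, 1.488, -0, 1.523, -0.085], TCP at [0.261, -0.54, 0.231] pointing down, gripper open.
Joint ranges: [-2.96, 2.96], [-0.89, 2.26], [0.02, 2.5], [-1.34, 4.48], [0, 2.73], [-2.66, 2.66]. Speed limits (rad/s): [2.39, 2.39, 2.79, 3.14, 3.14, 3.14].

## Interface

Orientations are given as a 3x3 rotation matrix whose columns are the frame's x, y, z axes.
In Python, from workcell import status, optics, order gives the robot as it stands.
- The arm moves only by the tool apply_moves, never from a script. Its argument "steps" is a list of rows, each an object of numbers: "x", "y", "z": the shift along the world's x, y, z in m; "rx", "ry", "rz": the turn, a rotation vector about the world's x, y, z in rad; "fingers": the finger opening in m, from 0 to 0.0854. In form: [{"x": .., "y": .., "z": .., "rx": .., "ry": .., "rz": .., "fingers": ..}, ...]. A call has exactly 5 rows; each row is the pose to reach, as a shift and turn from the pose measured when the call began; what a row does not reach only later rows make up. A row lasts 1/8 s, in which the tool goes at most 62.5 mm and 10.7 degrees, less where a joint would pass 70% of its speed; a pose out of reach is approached as far as the arm can. A call with a gripper value outside its range is refused whole. The fingers move at their own pace and stop on an object; "squeeze" is the grip in N (left out, the last holds). Time passes only in rows, so rows that repeat a pose let the fingers close, or fill a call up. It gives the time, the measured TCP pose, the force and the opening at its end, in the units of the state.
- status.get_obs(): the state, without advancing time (a new reading comes with each control period).
- optics.read_camera(name): name is "scene" or "top" or "wrist"; returns the picture (480x640x3 uint8, blue, green, red); there is no depth.
- optics.calibration(name): a dict with "K" (3x3 intrinsics, pixels), "world_from_camera" (4x4, takes a point from camera to world coordinates); the wrist camera has in their place "mount" (4x4, takes a point from camera to tool coordinates, whose origin is the TCP and whose axes are the tool frame's). Camera axes: x right, y down, z forward; pixel columns grow to the right and rows downward; lengths in m; the calibration is good to about 2 mm. The wrist camera is an equidistant fisheye: a pixel r from the principal point sees the ray r / f radians off the axis. A picture is of the moment at which its call begins: read the wrist's pose just before it. calibration takes no time and is no camera call.
- order.close_job(): hands the job in, once; it reports no verdict.
The state is a dict: "time_s": time; "joints": joint angles; "joint_velocities": joint speeds; "joint_efforts": joint torques, N m; "eef_pos": TCP position; "orientation": TCP orientation; "wrist_force": force on the tool from outside, world axes, zero at the start; "wrist_torque": the same for the moment, N m; "width": finger opening in m.
Only numpy, scipy, OpenCV 4.12 (cv2) and the standard library are available. Lean on these libraries where they do the work, as an engineer would, in place of code of your own. Each camera call takes 0.05 s, during which the arm holds its last target.

## Working session

There is one attempt and no reset: what is moved stays moved. The work goes in short steps, Python scripts to look and compute and a tool call to move; the robot and the scene stay as the last step left them, time stands still between calls to the robot, and variables do not carry over. Pictures are saved under pics/ and viewed, and the job is handed in when it is done.

Besides the shell and the picture viewer there is one more tool, called after "Emit:" by a JSON object that holds its "fn" and its "kwargs", one argument or row to a line. apply_moves: Moves the arm, as the interface text tells. Its arguments: {"type":"object","properties":{"steps":{"type":"array","items":{"type":"object","properties":{"x":{"type":"number"},"y":{"type":"number"},"z":{"type":"number"},"rx":{"type":"number"},"ry":{"type":"number"},"rz":{"type":"number"},"fingers":{"type":"number"}}}},"squeeze":{"type":"number"}},"required":["steps"]}

```bash
ls; mkdir -p pics; python3 - <<'E'
from workcell import status, optics
import cv2, numpy as np
o=status.get_obs(); print(o)
for n in ['scene','top','wrist']:
    im=optics.read_camera(n); cv2.imwrite(f'pics/{n}0.png',im)
    c=optics.calibration(n); np.set_printoptions(precision=4,suppress=True); print(n,c)
E
```

```text
pics
{'time_s': 0.0, 'joints': array([-1.20642129e+00,  1.31149418e-01,  1.48929964e+00, -1.25689209e-05,
        1.52299213e+00, -8.54147579e-02]), 'joint_velocities': array([-0.00058903, -0.00168283,  0.00049744,  0.00178132,  0.00149735,
       -0.0013151 ]), 'joint_efforts': array([ 1.99239339e-04, -5.69413161e+01, -5.00541186e+01, -2.20318775e-04,
        1.47904514e-02,  6.61820695e-05]), 'eef_pos': array([ 0.26067526, -0.53979881,  0.23024026]), 'orientation': array([[-6.70485769e-04,  9.00538299e-01,  4.34776176e-01],
       [ 1.72270240e-03,  4.34776668e-01, -9.00536663e-01],
       [-9.99998291e-01,  1.45192943e-04, -1.84287105e-03]]), 'wrist_force': array([-0.41607961, -0.43370312, -1.02699935]), 'wrist_torque': array([ 0.00690151,  0.00305096, -0.01124948]), 'width': 0.08550951288353516}
scene {'K': array([[561.4528,   0.    , 316.0033],
       [  0.    , 561.4528, 238.5394],
       [  0.    ,   0.    ,   1.    ]]), 'world_from_camera': array([[-0.5801, -0.6293,  0.5172, -0.0993],
       [-0.8146,  0.4529, -0.3624,  0.4633],
       [-0.0062, -0.6315, -0.7753,  1.0399],
       [ 0.    ,  0.    ,  0.    ,  1.    ]])}
top {'K': array([[457.527 ,   0.    , 315.3249],
       [  0.    , 457.527 , 252.7669],
       [  0.    ,   0.    ,   1.    ]]), 'world_from_camera': array([[ 0.0152, -0.9907,  0.135 ,  0.3838],
       [-0.9995, -0.0189, -0.026 ,  0.0334],
       [ 0.0283, -0.1346, -0.9905,  1.1562],
       [ 0.    ,  0.    ,  0.    ,  1.    ]])}
wrist {'K': array([[371.6483,   0.    , 323.4502],
       [  0.    , 371.6483, 235.2535],
       [  0.    ,   0.    ,   1.    ]]), 'mount': array([[-0.0008, -0.2654,  0.9641, -0.1424],
       [-0.0004, -0.9641, -0.2654,  0.0673],
       [ 1.    , -0.0006,  0.0006,  0.0011],
       [ 0.    ,  0.    ,  0.    ,  1.    ]])}
```

View pics/scene0.png

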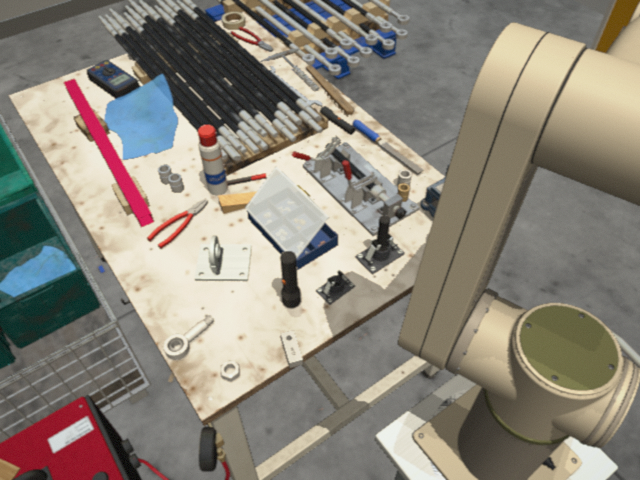

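View pics/top0.png

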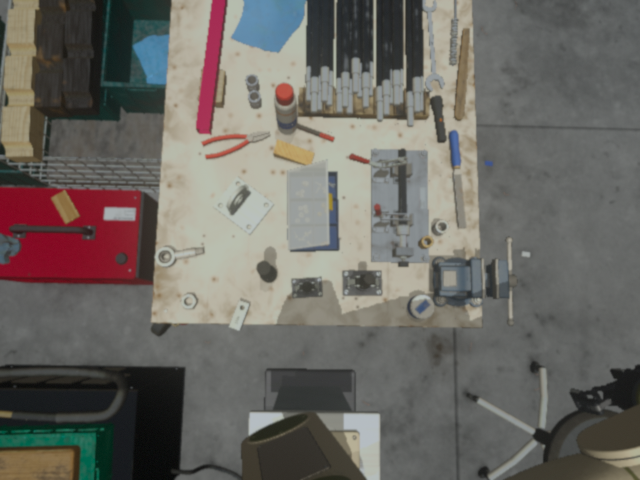

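View pics/wrist0.png

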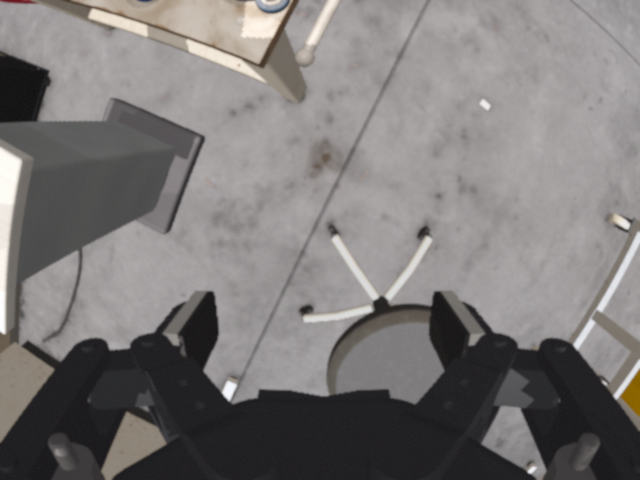

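```bash
python3 - <<'E'
import cv2
a=cv2.imread('pics/scene0.png')[190:350,180:440]; cv2.imwrite('pics/c1.png',cv2.resize(a,None,fx=3,fy=3,interpolation=cv2.INTER_CUBIC))
a=cv2.imread('pics/top0.png')[160:340,150:450]; cv2.imwrite('pics/c2.png',cv2.resize(a,None,fx=2.66,fy=2.66,interpolation=cv2.INTER_CUBIC))
E
```

```text
(no output)
```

View pics/c1.png

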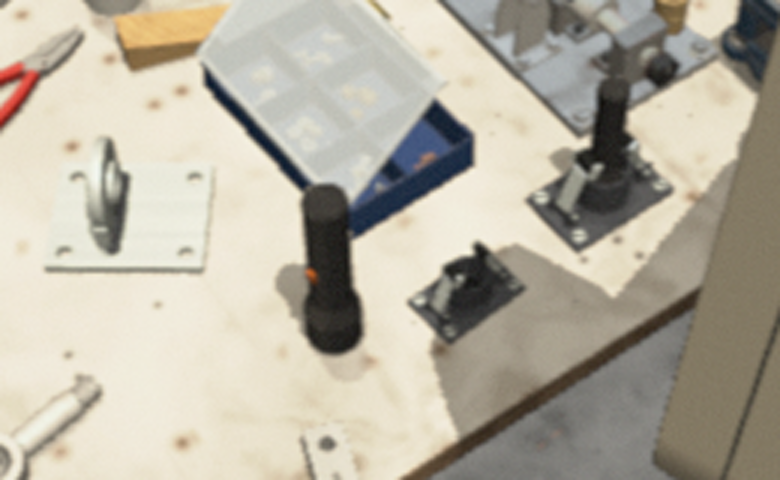

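View pics/c2.png

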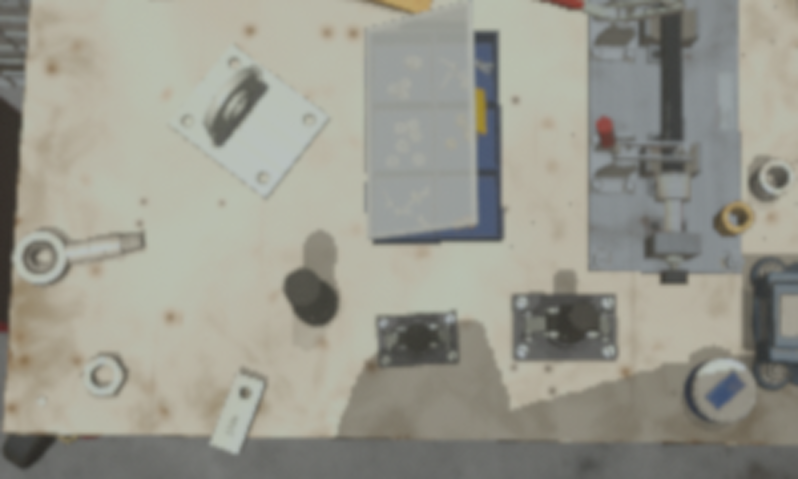

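Candidates, in top-image pixels: a free-standing lamp at (265,270) that looks bigger, a lamp in the larger holder at (362,282), and an empty smaller holder at (307,287). I choose the lamp in the larger holder. Next I measure it and crop close.

```bash
cat > h.py <<'E'
import numpy as np, cv2
from workcell import optics,status
np.set_printoptions(precision=4,suppress=True)
CAL={n:optics.calibration(n) for n in ('scene','top')}
def ray(n,u,v):
    c=CAL[n];T=c['world_from_camera'];d=T[:3,:3]@np.linalg.inv(c['K'])@[u,v,1];return T[:3,3],d
def onz(n,u,v,z):
    o,d=ray(n,u,v);return o+d*(z-o[2])/d[2]
def proj(n,p):
    c=CAL[n];T=np.linalg.inv(c['world_from_camera']);q=c['K']@(T[:3,:3]@np.asarray(p)+T[:3,3]);return q[:2]/q[2]
def crop(src,u0,v0,w,h,f,out):
    a=cv2.imread(src)[v0:v0+h,u0:u0+w];cv2.imwrite(out,cv2.resize(a,None,fx=f,fy=f,interpolation=cv2.INTER_CUBIC))
E
python3 - <<'E'
from h import *
crop('pics/top0.png',330,255,70,50,11,'pics/d1.png')
crop('pics/scene0.png',345,205,70,75,8,'pics/d2.png')
crop('pics/top0.png',205,170,75,70,8,'pics/d3.png')
crop('pics/scene0.png',185,225,75,65,9,'pics/d4.png')
E
```

```text
(no output)
```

View pics/d1.png

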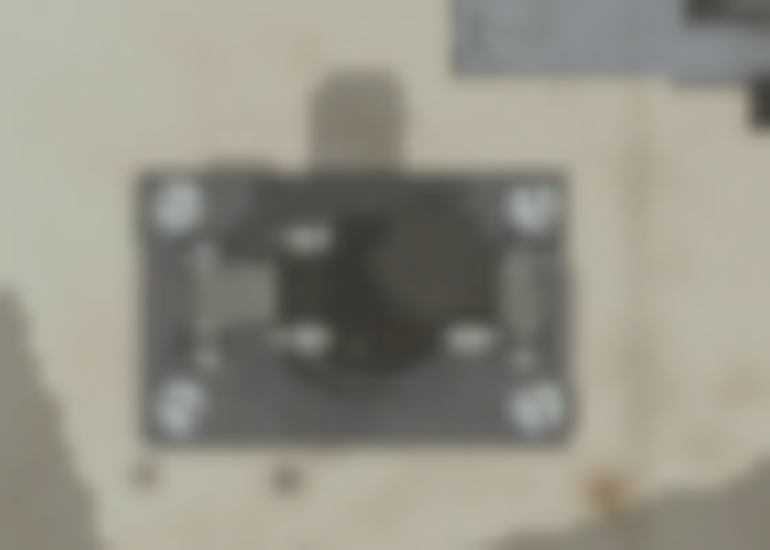

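View pics/d2.png

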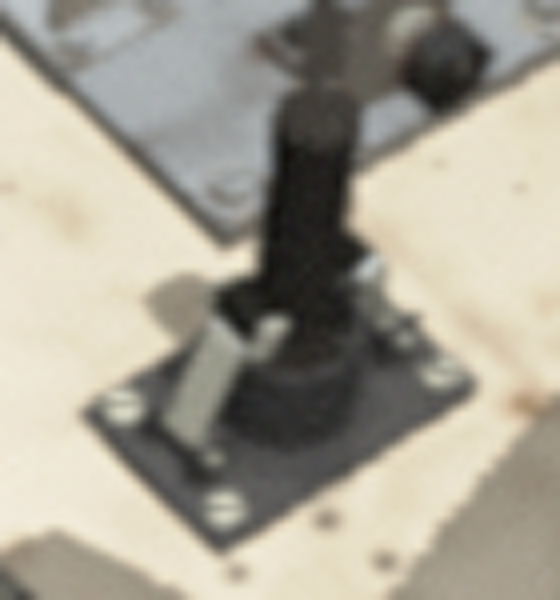

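View pics/d3.png

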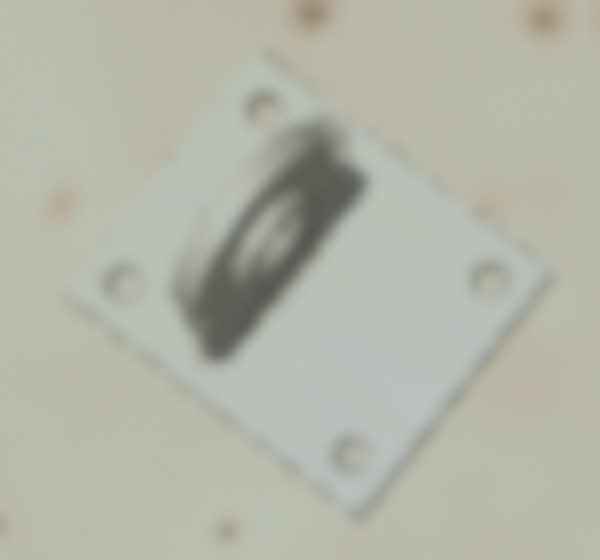

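View pics/d4.png

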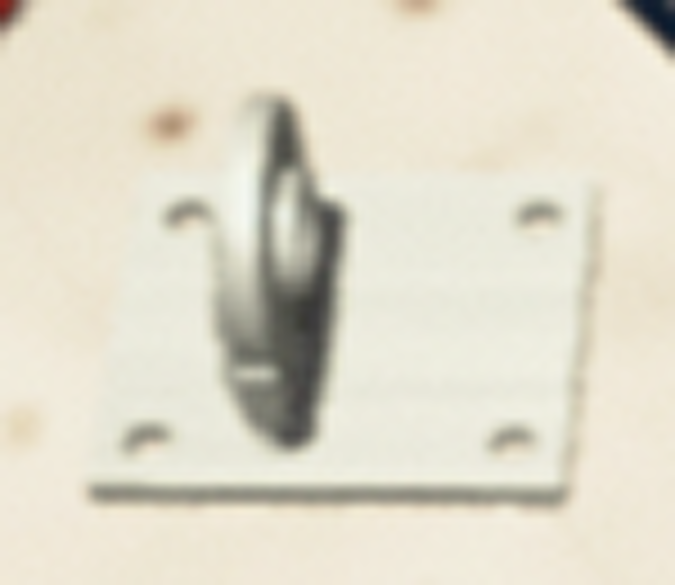

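```bash
python3 - <<'E'
from h import *
# bracket: top-plane corners from top cam
C={k:onz('top',205+u/8,170+v/8,0.008) for k,(u,v) in dict(L=(68,290),T=(262,50),R=(552,272),B=(358,515)).items()}
for k in C: print(k,C[k])
c=sum(C.values())/4; xd=(C['L']-C['B'])+(C['T']-C['R']); print(c,np.linalg.norm(C['L']-C['B']),np.linalg.norm(C['L']-C['T']))
yaw=np.arctan2(xd[1],xd[0]); print('yaw top',np.degrees(yaw))
yd=(C['L']-C['T'])+(C['B']-C['R']); print(np.degrees(np.arctan2(yd[1],yd[0])))
D={k:onz('scene',185+u/9,225+v/9,0.008) for k,(u,v) in dict(L=(92,484),B=(567,486),R=(600,182),T=(145,175)).items()}
for k in D: print(k,D[k])
print(sum(D.values())/4)
xd=(D['L']-D['B'])+(D['T']-D['R']); print(np.degrees(np.arctan2(xd[1],xd[0])))
# holder foot
H={k:onz('top',330+u/11,255+v/11,0.006) for k,(u,v) in dict(a=(137,172),b=(567,172),c=(575,442),d=(143,442)).items()}
for k in H: print(k,H[k])
print('holder',sum(H.values())/4)
H={k:onz('scene',345+u/8,205+v/8,0.006) for k,(u,v) in dict(l=(82,412),f=(220,548),r=(476,385)).items()}
print(H, (H['l']+H['r'])/2)
# tail
print('tail top',onz('top',330+432/11,255+262/11,0.131))
print('tail scene',onz('scene',345+317/8,205+112/8,0.131), proj('scene',onz('top',330+432/11,255+262/11,0.131)))
# decoy: tail at approx c2 (303,288)/2.66
print('screws', [onz('top',330+u/11,255+v/11,0.006)[:2] for u,v in ((178,207),(535,207),(540,408),(180,410))])
E
```

```text
L [0.6552 0.2651 0.008 ]
T [0.7357 0.2065 0.008 ]
R [0.6645 0.1112 0.008 ]
B [0.5842 0.1704 0.008 ]
[0.6599 0.1883 0.008 ] 0.11831671680607918 0.09957973069982683
yaw top 53.1931137143177
143.76099974523672
L [0.6525 0.2684 0.008 ]
B [0.5828 0.1724 0.008 ]
R [0.6608 0.1154 0.008 ]
T [0.7324 0.2108 0.008 ]
[0.6571 0.1917 0.008 ]
53.57046551830114
a [ 0.4963 -0.0661  0.006 ]
b [ 0.4981 -0.1654  0.006 ]
c [ 0.4361 -0.1669  0.006 ]
d [ 0.4345 -0.0679  0.006 ]
holder [ 0.4662 -0.1166  0.006 ]
{'l': array([ 0.4936, -0.0626,  0.006 ]), 'f': array([ 0.4328, -0.0645,  0.006 ]), 'r': array([ 0.4347, -0.1615,  0.006 ])} [ 0.4641 -0.1121  0.006 ]
tail top [ 0.4667 -0.1159  0.131 ]
tail scene [ 0.465  -0.1125  0.131 ] [385.3328 217.8262]
screws [array([ 0.4884, -0.0756]), array([ 0.4899, -0.1579]), array([ 0.4437, -0.1589]), array([ 0.4419, -0.0763])]
```

Emit:
{"fn": "apply_moves", "kwargs": {
  "steps": [
    {"x": 0.026,"y": 0.054,"z": 0.01,"rz": 0.1,"fingers": 0.085},
    {"x": 0.052,"y": 0.108,"z": 0.02,"rz": 0.2,"fingers": 0.085},
    {"x": 0.078,"y": 0.162,"z": 0.03,"rz": 0.3,"fingers": 0.085},
    {"x": 0.104,"y": 0.216,"z": 0.04,"rz": 0.4,"fingers": 0.085},
    {"x": 0.13,"y": 0.27,"z": 0.05,"rz": 0.5,"fingers": 0.085}
  ],
  "squeeze": 60
}}

```text
schema error: expected keys x, y, z, rx, ry, rz, fingers
```

```bash
cat > log.py <<'E'
import json
from workcell import status
def log():
    o=status.get_obs()
    json.dump({k:(v.tolist() if hasattr(v,'tolist') else v) for k,v in o.items()},open('log.jsonl','a'));open('log.jsonl','a').write('\n')
    return o
E
python3 - <<'E'
from log import *
from h import *
o=log(); print(o['time_s'],o['joints'],o['eef_pos'],o['orientation'],o['wrist_force'],o['wrist_torque'])
E
```

```text
0.15 [-1.2064  0.131   1.489  -0.      1.523  -0.0854] [ 0.2607 -0.5399  0.2305] [[-0.0006  0.9005  0.4348]
 [ 0.0013  0.4348 -0.9005]
 [-1.      0.0001 -0.0014]] [-0.4445  0.6288 -0.5476] [-0.0026 -0.0091 -0.0005]
```

Emit:
{"fn": "apply_moves", "kwargs": {
  "steps": [
    {"x": 0.026,"y": 0.054,"z": 0.01,"rx": 0,"ry": 0,"rz": 0.1,"fingers": 0.085},
    {"x": 0.052,"y": 0.108,"z": 0.02,"rx": 0,"ry": 0,"rz": 0.2,"fingers": 0.085},
    {"x": 0.078,"y": 0.162,"z": 0.03,"rx": 0,"ry": 0,"rz": 0.3,"fingers": 0.085},
    {"x": 0.104,"y": 0.216,"z": 0.04,"rx": 0,"ry": 0,"rz": 0.4,"fingers": 0.085},
    {"x": 0.13,"y": 0.27,"z": 0.05,"rx": 0,"ry": 0,"rz": 0.5,"fingers": 0.085}
  ],
  "squeeze": 60
}}

```text
time_s: 0.78
eef_pos: [0.3911, -0.268, 0.2806]
orientation: [[-0.001, 0.579, 0.815], [0.001, 0.815, -0.579], [-1.0, 0.0, -0.001]]
wrist_force: [1.9, -0.1, 1.4]
width: 0.0849
```

```bash
python3 - <<'E'
from log import *
from h import *
o=log(); print(o['time_s'],o['joints'],o['eef_pos'],o['orientation'],o['wrist_force'],o['wrist_torque'])
E
```

```text
0.775 [-0.7091 -0.2296  1.7472  0.0001  1.6254 -0.0911] [ 0.3911 -0.268   0.2806] [[-0.001   0.5794  0.815 ]
 [ 0.001   0.815  -0.5794]
 [-1.      0.0002 -0.0014]] [ 1.9295 -0.1427  1.4038] [-0.0605 -0.0113 -0.0284]
```

Emit:
{"fn": "apply_moves", "kwargs": {
  "steps": [
    {"x": 0.015,"y": 0.03,"z": 0.0,"rx": 0,"ry": 0,"rz": 0.07,"fingers": 0.085},
    {"x": 0.03,"y": 0.06,"z": 0.0,"rx": 0,"ry": 0,"rz": 0.14,"fingers": 0.085},
    {"x": 0.045,"y": 0.09,"z": 0.0,"rx": 0,"ry": 0,"rz": 0.21,"fingers": 0.085},
    {"x": 0.06,"y": 0.12,"z": 0.0,"rx": 0,"ry": 0,"rz": 0.28,"fingers": 0.085},
    {"x": 0.074,"y": 0.153,"z": 0.0,"rx": 0,"ry": 0,"rz": 0.35,"fingers": 0.085}
  ]
}}

```text
time_s: 1.4
eef_pos: [0.4654, -0.114, 0.2803]
orientation: [[-0.002, 0.263, 0.965], [0.001, 0.965, -0.263], [-1.0, 0.0, -0.002]]
wrist_force: [0.5, 0.5, -0.1]
width: 0.0851
```

```bash
cat >> h.py <<'E'
WM=optics.calibration('wrist')
def wray(u,v,o):
    K=WM['K'];f=K[0,0];d=np.array([u-K[0,2],v-K[1,2]]);r=np.hypot(*d);t=r/f
    c=np.array([*(np.sin(t)*d/max(r,1e-9)),np.cos(t)]);M=WM['mount'];R=np.asarray(o['orientation'])
    return np.asarray(o['eef_pos'])+R@M[:3,3], R@M[:3,:3]@c
def wz(u,v,z,o):
    p,d=wray(u,v,o);return p+d*(z-p[2])/d[2]
def wproj(P,o):
    M=WM['mount'];R=np.asarray(o['orientation']);q=R.T@(np.asarray(P)-o['eef_pos']);c=M[:3,:3].T@(q-M[:3,3])
    t=np.arctan2(np.hypot(c[0],c[1]),c[2]);r=WM['K'][0,0]*t;n=np.hypot(c[0],c[1]);return np.array([WM['K'][0,2]+r*c[0]/n,WM['K'][1,2]+r*c[1]/n])
E
python3 - <<'E'
from log import *
from h import *
o=log(); print(o['time_s'],o['joints'],o['eef_pos'],o['orientation'],o['wrist_force'],o['wrist_torque'])
cv2.imwrite('pics/w1.png',optics.read_camera('wrist'))
print(wproj([.4655,-.114,.131],o),wproj([.4655,-.114,.008],o))
E
```

```text
1.4 [-0.3474 -0.2152  1.7354  0.0001  1.6231 -0.0815] [ 0.4654 -0.114   0.2803] [[-0.0016  0.2628  0.9649]
 [ 0.0007  0.9649 -0.2628]
 [-1.      0.0002 -0.0017]] [ 0.5413  0.4854 -0.0654] [ 0.0148 -0.0124 -0.0301]
[322.7501 218.4082] [323.0442 194.2322]
```

View pics/w1.png

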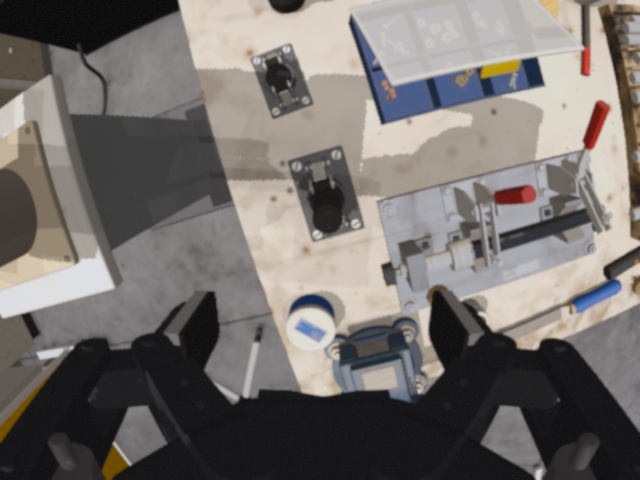

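```bash
python3 - <<'E'
from h import *
crop('pics/w1.png',280,140,90,110,6,'pics/w1c.png')
E
```

```text
(no output)
```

View pics/w1c.png

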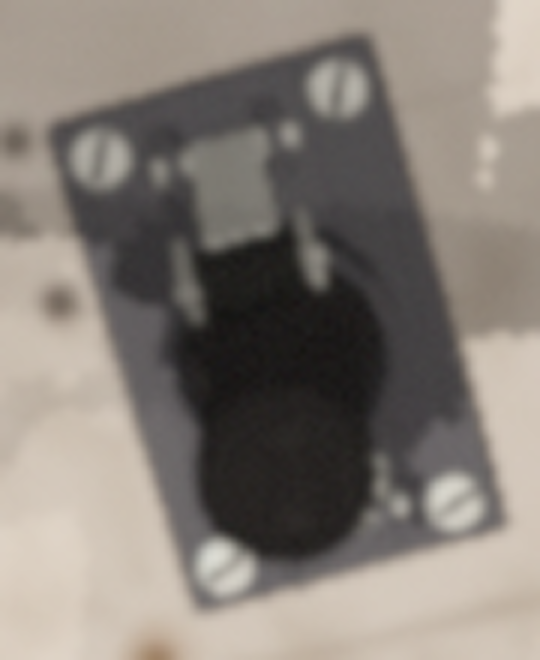

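```bash
python3 - <<'E'
from h import *
import json
o=json.loads(open('log.jsonl').read().strip().split('\n')[-1])
print('tail',wz(280+285/6,140+468/6,.131,o))
a=wz(280+200/6,140+468/6,.131,o);b=wz(280+370/6,140+468/6,.131,o);print('dia',np.linalg.norm(a-b))
H=[wz(280+u/6,140+v/6,.006,o) for u,v in ((52,132),(370,33),(503,520),(200,608))]
for p in H: print(p)
print(sum(H)/4, np.linalg.norm(H[0]-H[1]),np.linalg.norm(H[1]-H[2]))
S=[wz(280+u/6,140+v/6,.008,o) for u,v in ((100,158),(338,88),(453,502),(224,567))]
print(sum(S)/4)
E
```

```text
tail [ 0.4693 -0.1147  0.131 ]
dia 0.022809944079137605
[ 0.438  -0.0686  0.006 ]
[ 0.4999 -0.0664  0.006 ]
[ 0.5011 -0.1633  0.006 ]
[ 0.4398 -0.165   0.006 ]
[ 0.4697 -0.1158  0.006 ] 0.06200804330232153 0.09688954618940106
[ 0.4691 -0.1162  0.008 ]
```

```bash
python3 - <<'E'
from h import *
import json
P=[json.loads(l) for l in open('log.jsonl') if l.strip()]
A=[];b=[];A2=[];b2=[]
for o in P:
    q=np.array(o['joints']);p=o['eef_pos'];c,s=np.cos(q[0]),np.sin(q[0])
    r=p[0]*c+p[1]*s;lat=-p[0]*s+p[1]*c;print(r,lat,p[2],q,q[1]+q[2]+q[4])
    A.append([1,np.sin(q[1]),np.sin(q[1]+q[2])]);b.append(r)
    A2.append([1,np.cos(q[1]),np.cos(q[1]+q[2])]);b2.append(p[2])
print(np.linalg.lstsq(np.array(A),np.array(b),rcond=None)[0]);print(np.linalg.lstsq(np.array(A2),np.array(b2),rcond=None)[0])
E
```

```text
0.59738922002535 0.05118280405052528 0.23048067650151882 [-1.2064  0.131   1.489  -0.      1.523  -0.0854] 3.1430272510489945
0.471374982525428 0.051238917442126775 0.2806129185367234 [-0.7091 -0.2296  1.7472  0.0001  1.6254 -0.0911] 3.1430161800008847
0.4763690551758599 0.051224943404189816 0.28034879948084807 [-0.3474 -0.2152  1.7354  0.0001  1.6231 -0.0815] 3.143334950021462
[0.2172 0.3516 0.3346]
[-0.1054  0.3663  0.553 ]
```

Emit:
{"fn": "apply_moves", "kwargs": {
  "steps": [
    {"x": 0.0026,"y": -0.001,"z": -0.03,"rx": 0,"ry": 0,"rz": 0,"fingers": 0.085},
    {"x": 0.0026,"y": -0.001,"z": -0.06,"rx": 0,"ry": 0,"rz": 0,"fingers": 0.085},
    {"x": 0.0026,"y": -0.001,"z": -0.09,"rx": 0,"ry": 0,"rz": 0,"fingers": 0.085},
    {"x": 0.0026,"y": -0.001,"z": -0.11,"rx": 0,"ry": 0,"rz": 0,"fingers": 0.085},
    {"x": 0.0026,"y": -0.001,"z": -0.11,"rx": 0,"ry": 0,"rz": 0,"fingers": 0.085}
  ]
}}

```text
time_s: 2.08
eef_pos: [0.4675, -0.1111, 0.1683]
orientation: [[-0.005, 0.258, 0.966], [0.005, 0.966, -0.258], [-1.0, 0.003, -0.006]]
wrist_force: [-0.6, 1.2, -0.3]
width: 0.0849
```

```bash
python3 - <<'E'
from log import *
from h import *
o=log(); print(o['time_s'],o['joints'],o['eef_pos'],o['wrist_force'])
cv2.imwrite('pics/w2.png',optics.read_camera('wrist'))
print(wproj([.468,-.115,.131],o))
crop('pics/w2.png',250,110,150,150,5,'pics/w2c.png')
E
```

```text
2.075 [-0.3422 -0.1534  1.8857  0.0028  1.4153 -0.0819] [ 0.4675 -0.1111  0.1683] [-0.5688  1.1646 -0.258 ]
[324.9989 273.6116]
```

View pics/w2c.png

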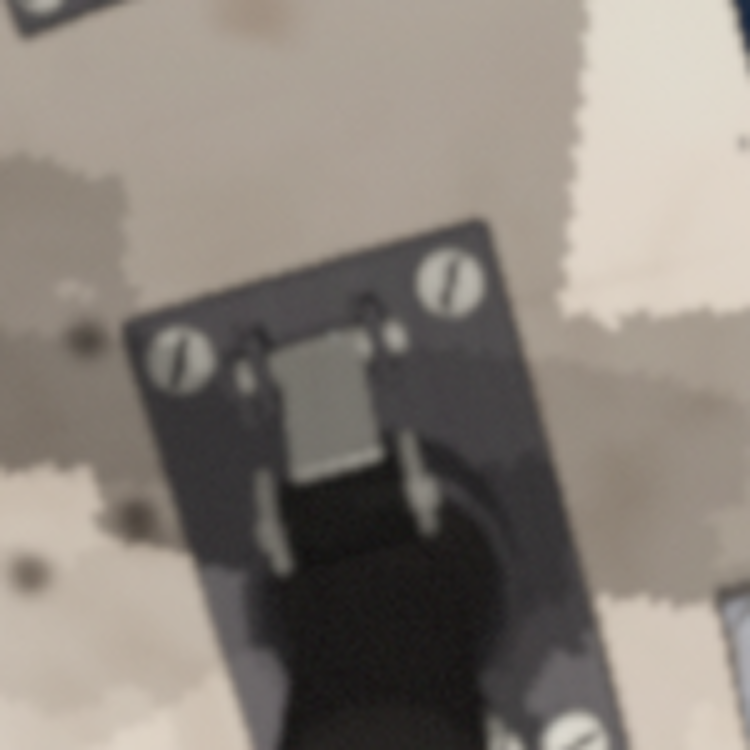

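```bash
python3 - <<'E'
from log import *
from h import *
o=log(); print(o['time_s'],o['joints'],o['joint_velocities'],o['eef_pos'],o['orientation'])
crop('pics/w2.png',240,200,180,130,4.4,'pics/w2d.png')
E
```

```text
2.125 [-0.3422 -0.1544  1.8836  0.0028  1.4158 -0.0819] [ 0.0005 -0.016  -0.0319  0.0022  0.003   0.0006] [ 0.4685 -0.1115  0.1699] [[-0.0024  0.2578  0.9662]
 [ 0.0038  0.9662 -0.2578]
 [-1.      0.003  -0.0033]]
```

View pics/w2d.png

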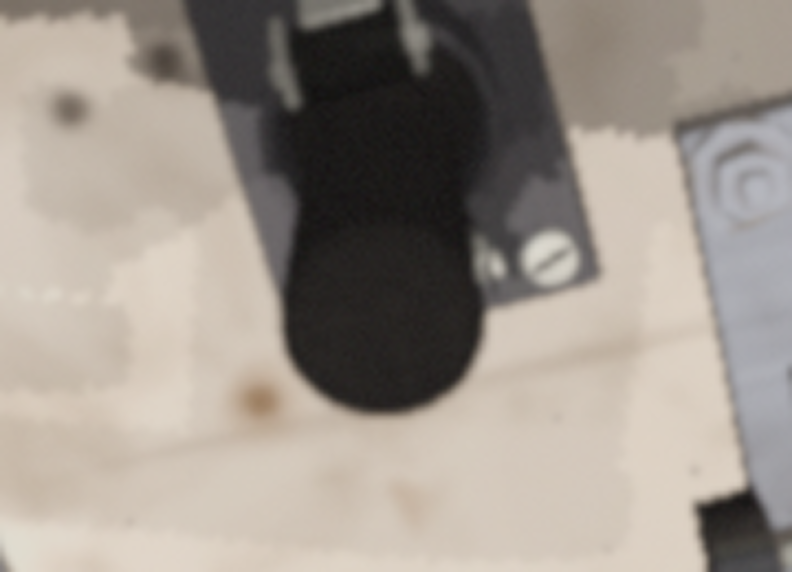

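```bash
python3 - <<'E'
from log import *
from h import *
o=json.loads(open('log.jsonl').read().strip().split('\n')[-2]); 
print(wz(327.5,271.6,.131,o), np.linalg.norm(wz(305.2,271.6,.131,o)-wz(349.8,271.6,.131,o)))
o2=log();print(wz(327.5,271.6,.131,o2))
E
```

```text
[ 0.4695 -0.1143  0.131 ] 0.023093004675596978
[ 0.4704 -0.1152  0.131 ]
```

Emit:
{"fn": "apply_moves", "kwargs": {
  "steps": [
    {"x": 0.001,"y": -0.0035,"z": 0.0,"rx": 0,"ry": 0,"rz": 0,"fingers": 0.085},
    {"x": 0.001,"y": -0.0035,"z": -0.025,"rx": 0,"ry": 0,"rz": 0,"fingers": 0.085},
    {"x": 0.001,"y": -0.0035,"z": -0.05,"rx": 0,"ry": 0,"rz": 0,"fingers": 0.085},
    {"x": 0.001,"y": -0.0035,"z": -0.07,"rx": 0,"ry": 0,"rz": 0,"fingers": 0.085},
    {"x": 0.001,"y": -0.0035,"z": -0.082,"rx": 0,"ry": 0,"rz": 0,"fingers": 0.085}
  ]
}}

```text
time_s: 2.75
eef_pos: [0.4697, -0.1153, 0.0879]
orientation: [[-0.002, 0.258, 0.966], [0.004, 0.966, -0.258], [-1.0, 0.003, -0.003]]
wrist_force: [-0.0, -0.4, 0.5]
width: 0.0844
```

```bash
python3 - <<'E'
from log import *
from h import *
o=log(); print(o['time_s'],o['joints'],o['eef_pos'],o['orientation'],o['wrist_force'])
cv2.imwrite('pics/w3.png',optics.read_camera('wrist'))
cv2.imwrite('pics/s3.png',optics.read_camera('scene'))
o=log(); print(o['time_s'],o['eef_pos'])
crop('pics/s3.png',300,120,160,160,4,'pics/s3c.png')
E
```

```text
2.75 [-0.3487 -0.0634  1.9566  0.0028  1.2514 -0.0887] [ 0.4697 -0.1153  0.0879] [[-0.002   0.258   0.9661]
 [ 0.0035  0.9661 -0.258 ]
 [-1.      0.0029 -0.0028]] [-0.0407 -0.3736  0.5491]
2.85 [ 0.4691 -0.115   0.0873]
```

View pics/w3.png

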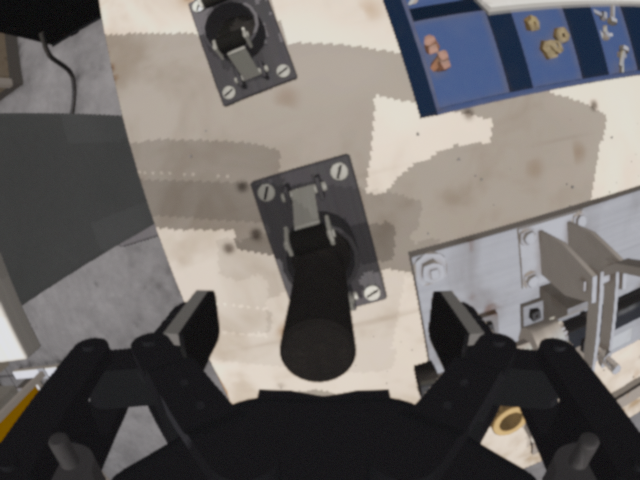

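View pics/s3c.png

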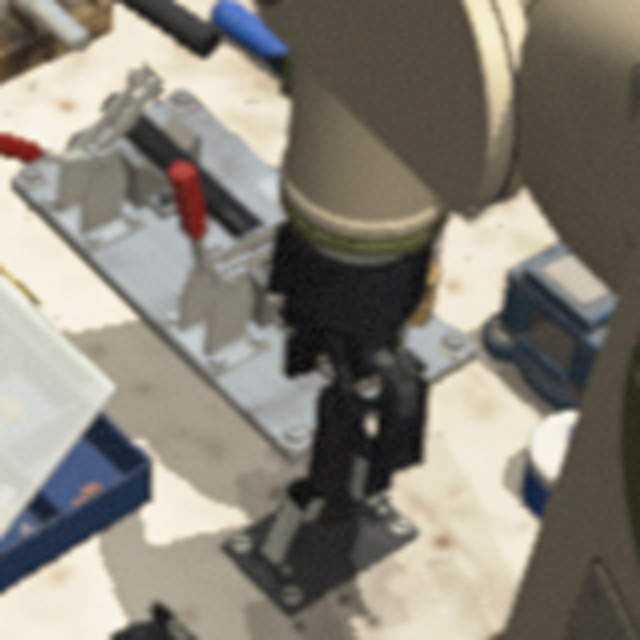

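Emit:
{"fn": "apply_moves", "kwargs": {
  "steps": [
    {"x": -0.001,"y": 0,"z": 0,"rx": 0,"ry": 0,"rz": 0,"fingers": 0.06},
    {"x": -0.001,"y": 0,"z": 0,"rx": 0,"ry": 0,"rz": 0,"fingers": 0.04},
    {"x": -0.001,"y": 0,"z": 0,"rx": 0,"ry": 0,"rz": 0,"fingers": 0.02},
    {"x": -0.001,"y": 0,"z": 0,"rx": 0,"ry": 0,"rz": 0,"fingers": 0.015},
    {"x": -0.001,"y": 0,"z": 0,"rx": 0,"ry": 0,"rz": 0,"fingers": 0.015}
  ],
  "squeeze": 70
}}

```text
time_s: 3.48
eef_pos: [0.4685, -0.1151, 0.0881]
orientation: [[-0.003, 0.258, 0.966], [0.004, 0.966, -0.258], [-1.0, 0.003, -0.003]]
wrist_force: [-2.2, 1.0, 5.3]
width: 0.0228
```

```bash
python3 - <<'E'
from log import *
from h import *
o=log(); print(o['time_s'],o['joints'],o['eef_pos'],o['width'],o['wrist_force'])
cv2.imwrite('pics/w4.png',optics.read_camera('wrist'))
E
```

```text
3.475 [-0.3493 -0.0664  1.9591  0.0027  1.2526 -0.0893] [ 0.4685 -0.1151  0.0881] 0.022758566566416925 [-2.1917  1.0018  5.2848]
```

View pics/w4.png

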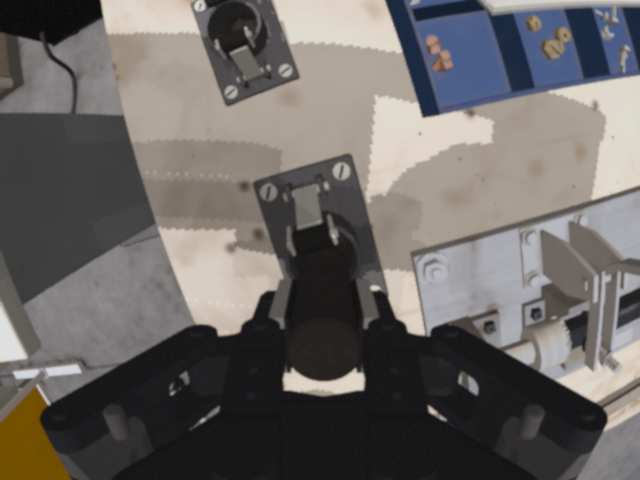

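Emit:
{"fn": "apply_moves", "kwargs": {
  "steps": [
    {"x": 0,"y": 0,"z": 0.012,"rx": 0,"ry": 0,"rz": 0,"fingers": 0.01},
    {"x": 0,"y": 0,"z": 0.026,"rx": 0,"ry": 0,"rz": 0,"fingers": 0.01},
    {"x": 0,"y": 0,"z": 0.04,"rx": 0,"ry": 0,"rz": 0,"fingers": 0.01},
    {"x": 0,"y": 0,"z": 0.055,"rx": 0,"ry": 0,"rz": 0,"fingers": 0.01},
    {"x": 0,"y": 0,"z": 0.07,"rx": 0,"ry": 0,"rz": 0,"fingers": 0.01}
  ],
  "squeeze": 70
}}

```text
time_s: 4.15
eef_pos: [0.4692, -0.1153, 0.16]
orientation: [[-0.001, 0.258, 0.966], [0.003, 0.966, -0.258], [-1.0, 0.003, -0.002]]
wrist_force: [-0.5, 0.4, -2.5]
width: 0.0226
```

Emit:
{"fn": "apply_moves", "kwargs": {
  "steps": [
    {"x": 0,"y": 0,"z": 0.01,"rx": 0,"ry": 0,"rz": 0,"fingers": 0.01},
    {"x": 0,"y": 0,"z": 0.02,"rx": 0,"ry": 0,"rz": 0,"fingers": 0.01},
    {"x": 0,"y": 0,"z": 0.035,"rx": 0,"ry": 0,"rz": 0,"fingers": 0.01},
    {"x": 0,"y": 0,"z": 0.05,"rx": 0,"ry": 0,"rz": 0,"fingers": 0.01},
    {"x": 0,"y": 0,"z": 0.06,"rx": 0,"ry": 0,"rz": 0,"fingers": 0.01}
  ],
  "squeeze": 70
}}

```text
time_s: 4.78
eef_pos: [0.4695, -0.1155, 0.2214]
orientation: [[0.0, 0.258, 0.966], [0.003, 0.966, -0.258], [-1.0, 0.003, -0.001]]
wrist_force: [-0.7, -0.4, -1.9]
width: 0.0224
```

```bash
python3 - <<'E'
from log import *
from h import *
o=log(); print(o['time_s'],o['joints'],o['eef_pos'],o['orientation'],o['width'],o['wrist_force'],o['wrist_torque'])
cv2.imwrite('pics/w5.png',optics.read_camera('wrist'))
cv2.imwrite('pics/s5.png',optics.read_camera('scene'))
cv2.imwrite('pics/t5.png',optics.read_camera('top'))
E
```

```text
4.775 [-0.3493 -0.1846  1.8155  0.0027  1.5115 -0.0886] [ 0.4695 -0.1155  0.2214] [[ 0.0002  0.2579  0.9662]
 [ 0.0028  0.9662 -0.2579]
 [-1.      0.0027 -0.0005]] 0.022364718477303015 [-0.6556 -0.4121 -1.9326] [-0.0213 -0.0339  0.007 ]
```

View pics/w5.png

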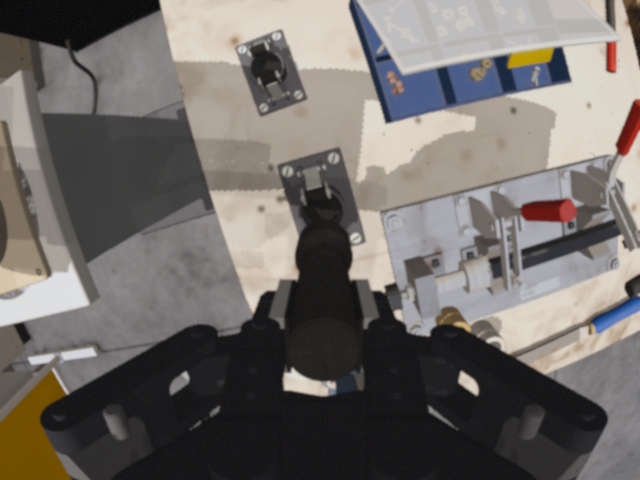

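View pics/s5.png

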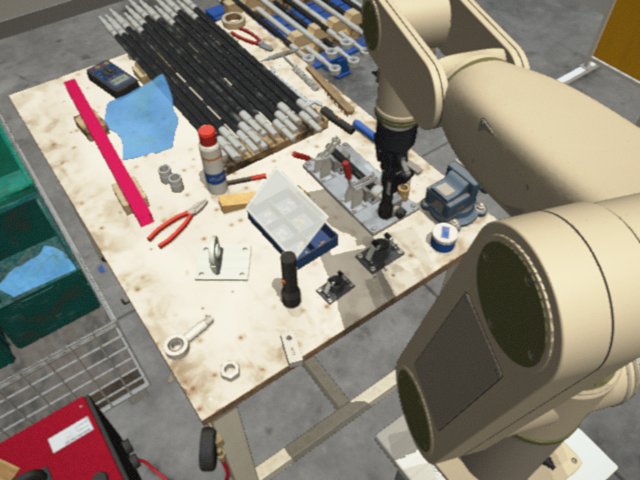

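```bash
python3 - <<'E'
from h import *
def tri(a,b):
    o1,d1=ray('top',*a);o2,d2=ray('scene',*b);s=np.linalg.lstsq(np.stack([d1,-d2],1),o2-o1,rcond=None)[0]
    p,q=o1+s[0]*d1,o2+s[1]*d2;return (p+q)/2,np.linalg.norm(p-q)
print('decoy tail',tri((150+304/2.66,160+286/2.66),(180+325/3,190+198/3)))
print('decoy base scene',onz('scene',180+334/3,190+335/3,0.0),onz('top',150+318/2.66,160+308/2.66,0))
# lid corners: c2 pix: (366,25)->, (475,0),(478,225),(370,240)
print('lid near-left',tri((150+370/2.66,160+240/2.66),(180+348/3,190+208/3)))
print('lid near-right? ',tri((150+478/2.66,160+225/2.66),(180+445/3,190+90/3)))
print('case corners z.03',[onz('top',150+u/2.66,160+v/2.66,.03)[:2] for u,v in ((366,25),(370,240),(502,240),(498,32))])
psi=np.radians(53.4);c=np.array([.6590,.189,0]);x=np.array([np.cos(psi),np.sin(psi),0]);W=c+.008*x+[0,0,.012]
th=np.radians(40);a=-np.sin(th)*x+np.cos(th)*np.array([0,0,1])
for nm,s in (('lens',.1),('tcp',.18),('grasp',.199),('tail',.223),('body',.253),('flange',.33)): print(nm,W+s*a)
E
```

```text
decoy tail (array([0.4861, 0.1193, 0.1547]), np.float64(0.0018399527445674886))
decoy base scene [0.4807 0.1244 0.    ] [0.4805 0.1179 0.    ]
lid near-left (array([0.5405, 0.069 , 0.0465]), np.float64(0.0010298695380311273))
lid near-right?  (array([ 0.5475, -0.0258,  0.1087]), np.float64(0.0035706963875613367))
case corners z.03 [array([0.75  , 0.0777]), array([0.5424, 0.0691]), array([ 0.5448, -0.0543]), array([ 0.7461, -0.0488])]
lens [0.6254 0.1438 0.0886]
tcp [0.5948 0.1025 0.1499]
grasp [0.5875 0.0927 0.1644]
tail [0.5783 0.0803 0.1828]
body [0.5668 0.0649 0.2058]
flange [0.5373 0.0251 0.2648]
```

Emit:
{"fn": "apply_moves", "kwargs": {
  "steps": [
    {"x": 0.005,"y": 0.01,"z": 0.03,"rx": 0.04,"ry": -0.03,"rz": 0,"fingers": 0.01},
    {"x": 0.015,"y": 0.027,"z": 0.05,"rx": 0.1,"ry": -0.075,"rz": 0,"fingers": 0.01},
    {"x": 0.027,"y": 0.049,"z": 0.055,"rx": 0.16,"ry": -0.12,"rz": 0,"fingers": 0.01},
    {"x": 0.039,"y": 0.07,"z": 0.055,"rx": 0.22,"ry": -0.163,"rz": 0,"fingers": 0.01},
    {"x": 0.05,"y": 0.09,"z": 0.055,"rx": 0.28,"ry": -0.208,"rz": 0,"fingers": 0.01}
  ],
  "squeeze": 70
}}

```text
time_s: 5.55
eef_pos: [0.5197, -0.0248, 0.2751]
orientation: [[0.204, 0.224, 0.953], [0.279, 0.92, -0.276], [-0.938, 0.322, 0.126]]
wrist_force: [0.3, 0.1, -2.1]
width: 0.0228
```

```bash
python3 - <<'E'
from log import *
from h import *
o=log(); print(o['time_s'],o['joints'],o['eef_pos'],o['orientation'],o['width'],o['wrist_force'])
cv2.imwrite('pics/w6.png',optics.read_camera('wrist'))
psi=np.radians(53.4);c=np.array([.6590,.189,0]);x=np.array([np.cos(psi),np.sin(psi),0]);W=c+.008*x+[0,0,.012]
th=np.radians(40);a=-np.sin(th)*x+np.cos(th)*np.array([0,0,1])
from scipy.spatial.transform import Rotation as R
O=np.array(o['orientation'])
ax=np.cross(-O[:,0],a); ang=np.arcsin(np.linalg.norm(ax));print('rot',ax/np.linalg.norm(ax)*ang,'shift',W+.26*a-o['eef_pos'])
E
```

```text
5.55 [-0.3879 -0.2574  1.8211  0.3432  1.4936 -0.1392] [ 0.5197 -0.0248  0.2751] [[ 0.2044  0.224   0.9529]
 [ 0.2789  0.9198 -0.276 ]
 [-0.9383  0.3222  0.1256]] 0.022752654691938705 [ 0.3304  0.0507 -2.0974]
rot [ 0.276  -0.2071 -0.0014] shift [ 0.0445  0.0861 -0.0639]
```

View pics/w6.png

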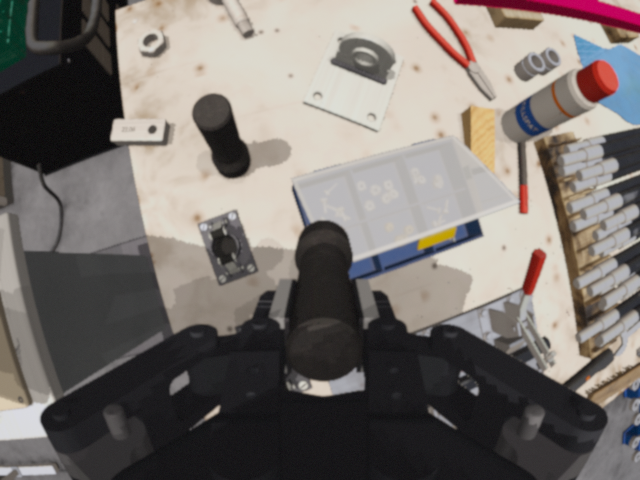

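Emit:
{"fn": "apply_moves", "kwargs": {
  "steps": [
    {"x": 0.009,"y": 0.017,"z": 0.01,"rx": 0.055,"ry": -0.041,"rz": 0,"fingers": 0.01},
    {"x": 0.018,"y": 0.034,"z": 0.01,"rx": 0.11,"ry": -0.083,"rz": 0,"fingers": 0.01},
    {"x": 0.027,"y": 0.052,"z": 0.0,"rx": 0.165,"ry": -0.124,"rz": 0,"fingers": 0.01},
    {"x": 0.036,"y": 0.069,"z": -0.02,"rx": 0.22,"ry": -0.166,"rz": 0,"fingers": 0.01},
    {"x": 0.0445,"y": 0.086,"z": -0.04,"rx": 0.276,"ry": -0.207,"rz": 0,"fingers": 0.01}
  ],
  "squeeze": 70
}}

```text
time_s: 6.22
eef_pos: [0.5642, 0.0628, 0.2332]
orientation: [[0.383, 0.126, 0.915], [0.52, 0.789, -0.327], [-0.763, 0.601, 0.237]]
wrist_force: [0.3, -0.0, -2.5]
width: 0.0226
```

```bash
python3 - <<'E'
from log import *
from h import *
o=log(); print(o['time_s'],o['joints'],o['eef_pos'],o['orientation'],o['width'],o['wrist_force'])
cv2.imwrite('pics/w7.png',optics.read_camera('wrist'))
cv2.imwrite('pics/s7.png',optics.read_camera('scene'))
cv2.imwrite('pics/t7.png',optics.read_camera('top'))
E
```

```text
6.225 [-0.4063 -0.2524  2.011   0.7163  1.2804 -0.3235] [0.5642 0.0628 0.2332] [[ 0.3831  0.1264  0.915 ]
 [ 0.52    0.7892 -0.3267]
 [-0.7634  0.601   0.2367]] 0.02262801088327426 [ 0.3351 -0.0147 -2.4654]
```

View pics/w7.png

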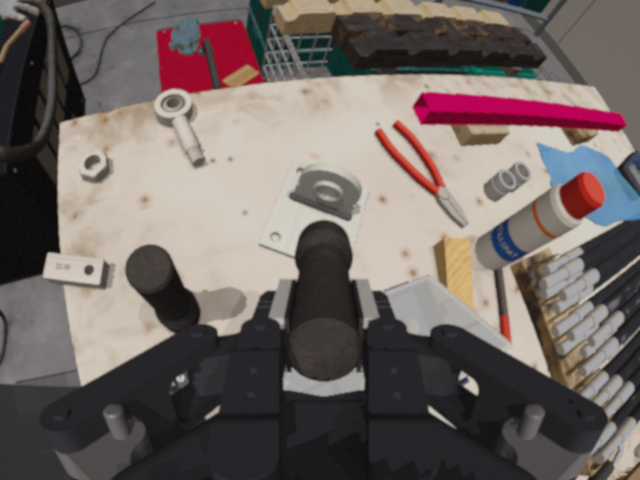

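View pics/s7.png

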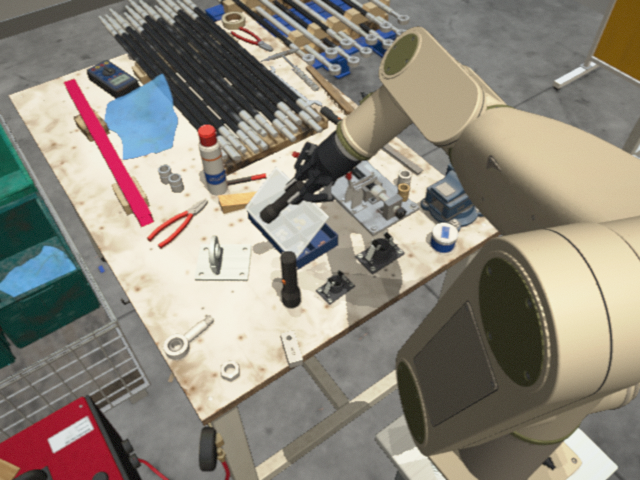

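```bash
cat >> h.py <<'E'
def bframe(c,psi):
    x=np.array([np.cos(psi),np.sin(psi),0]);y=np.array([-x[1],x[0],0]);return lambda p:np.array([c[0],c[1],0])+p[0]*x+p[1]*y+np.array([0,0,p[2]])
E
python3 - <<'E'
from log import *
from h import *
o=json.loads(open('log.jsonl').read().strip().split('\n')[-1])
B=bframe([.659,.189],np.radians(53.4))
im=cv2.imread('pics/w7.png');f=5;u0,v0=250,140
im=cv2.resize(im[v0:v0+130,u0:u0+130],None,fx=f,fy=f,interpolation=cv2.INTER_CUBIC)
cv2.imwrite('pics/w7a.png',im)
for p in [(-.06,-.05,.008),(-.06,.05,.008),(.06,.05,.008),(.06,-.05,.008),(.01,-.035,.008),(.01,.035,.008),(.008,0,.012)]:
    uv=wproj(B(p),o);print(p,uv,(uv-[u0,v0])*f)
    cv2.circle(im,tuple(int(t) for t in (uv-[u0,v0])*f),4,(0,0,255),-1)
cv2.imwrite('pics/w7b.png',im)
E
```

```text
(-0.06, -0.05, 0.008) [342.3004 276.6317] [461.502  683.1584]
(-0.06, 0.05, 0.008) [256.114  244.1909] [ 30.57   520.9543]
(0.06, 0.05, 0.008) [292.0547 159.1346] [210.2736  95.6731]
(0.06, -0.05, 0.008) [367.432  188.9898] [587.1598 244.949 ]
(0.01, -0.035, 0.008) [346.1129 218.158 ] [480.5643 390.7902]
(0.01, 0.035, 0.008) [290.0505 196.3583] [200.2525 281.7916]
(0.008, 0, 0.012) [318.5098 207.146 ] [342.5488 335.7299]
```

View pics/w7b.png

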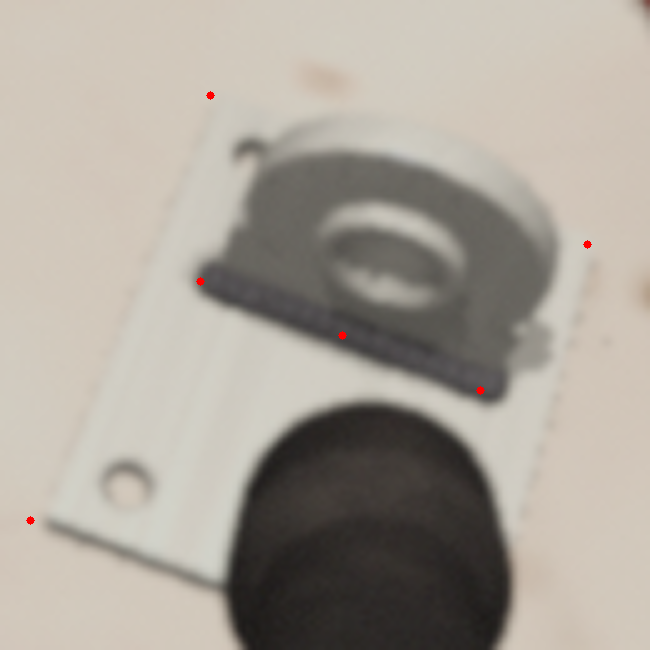

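View pics/w7a.png

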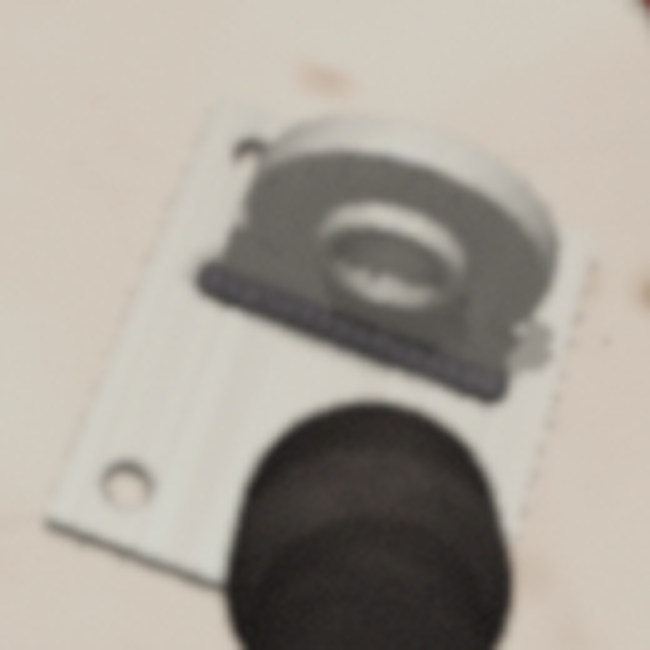

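```bash
python3 - <<'E'
from log import *
from h import *
o=json.loads(open('log.jsonl').read().strip().split('\n')[-1])
g=lambda u,v,z:wz(250+u/5,140+v/5,z,o)
e1,e2,W=g(200,278,.012),g(502,388,.012),g(352,333,.012)
print(e1,e2,np.linalg.norm(e1-e2),W,(e1+e2)/2); d=e1-e2;print(np.degrees(np.arctan2(d[1],d[0]))-90)
print('corners',g(50,523,.008),g(222,95,.008),g(597,240,.008))
psi=np.radians(53.4);x=np.array([np.cos(psi),np.sin(psi),0]);print('prior',np.array([.659,.189,0])+.008*x)
O=np.array(o['orientation']);p=np.array(o['eef_pos'])
t=-O[:,0]
for Wc in (W,):
    q=Wc-p; s=q@O[:,0]; print('along',s,'perp tool y,z',q@O[:,1],q@O[:,2])
E
```

```text
[0.6358 0.217  0.012 ] [0.6966 0.1742 0.012 ] 0.07428628877841605 [0.6662 0.1956 0.012 ] [0.6662 0.1956 0.012 ]
54.85180660332085
corners [0.587  0.1692 0.008 ] [0.6576 0.2666 0.008 ] [0.7381 0.2082 0.008 ]
prior [0.6638 0.1954 0.    ]
along 0.27698709130747656 perp tool y,z -0.015256807222317618 -0.002386088858194041
```

```bash
python3 - <<'E'
from log import *
from h import *
o=json.loads(open('log.jsonl').read().strip().split('\n')[-1])
O=np.array(o['orientation']);p=np.array(o['eef_pos'])
im=cv2.imread('pics/w7.png');f=4;u0,v0=250,200
im=cv2.resize(im[v0:v0+190,u0:u0+150],None,fx=f,fy=f,interpolation=cv2.INTER_CUBIC)
def circ(s,r,col):
    for t in np.linspace(0,2*np.pi,48,endpoint=False):
        uv=wproj(p+O@np.array([s,r*np.cos(t),r*np.sin(t)]),o)
        cv2.circle(im,tuple(int(q) for q in (uv-[u0,v0])*f),2,col,-1)
circ(.080,.0165,(0,0,255));circ(.050,.0165,(0,255,255));circ(-.043,.012,(0,255,0))
cv2.imwrite('pics/w7d.png',im)
E
```

```text
(no output)
```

View pics/w7d.png

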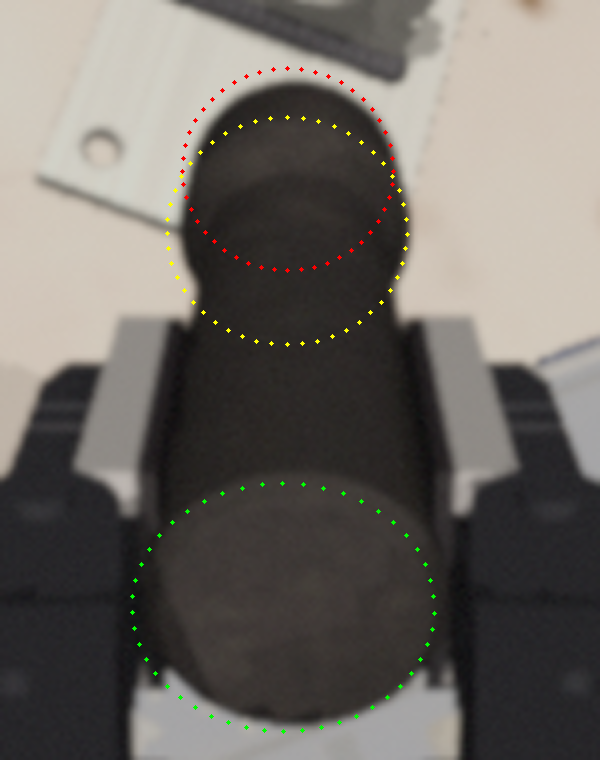

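Emit:
{"fn": "apply_moves", "kwargs": {
  "steps": [
    {"x": 0.0,"y": -0.003,"z": -0.014,"rx": 0,"ry": 0,"rz": 0,"fingers": 0.01},
    {"x": 0.006,"y": 0.005,"z": -0.028,"rx": 0,"ry": 0,"rz": 0,"fingers": 0.01},
    {"x": 0.013,"y": 0.015,"z": -0.042,"rx": 0,"ry": 0,"rz": 0,"fingers": 0.01},
    {"x": 0.019,"y": 0.024,"z": -0.056,"rx": 0,"ry": 0,"rz": 0,"fingers": 0.01},
    {"x": 0.022,"y": 0.029,"z": -0.063,"rx": 0,"ry": 0,"rz": 0,"fingers": 0.01}
  ],
  "squeeze": 70
}}

```text
time_s: 7.0
eef_pos: [0.5844, 0.0927, 0.1673]
orientation: [[0.377, 0.13, 0.917], [0.52, 0.789, -0.326], [-0.766, 0.6, 0.23]]
wrist_force: [-0.2, 0.7, -1.9]
width: 0.0226
```

```bash
cat > look.py <<'E'
import sys
from log import *
from h import *
n=sys.argv[1]
o=log(); print(o['time_s'],o['joints'],o['eef_pos'],o['orientation'],o['width'],o['wrist_force'])
cv2.imwrite(f'pics/w{n}.png',optics.read_camera('wrist'))
cv2.imwrite(f'pics/s{n}.png',optics.read_camera('scene'))
crop(f'pics/w{n}.png',250,130,130,140,4.3,f'pics/w{n}c.png')
crop(f'pics/s{n}.png',180,150,160,140,4.5,f'pics/s{n}c.png')
E
python3 look.py 8
```

```text
7.0 [-0.3262 -0.1341  2.0337  0.7461  1.1291 -0.3578] [0.5844 0.0927 0.1673] [[ 0.3768  0.1299  0.9171]
 [ 0.5204  0.7894 -0.3256]
 [-0.7663  0.5999  0.2298]] 0.02255076953390093 [-0.1554  0.6506 -1.8576]
```

View pics/w8c.png

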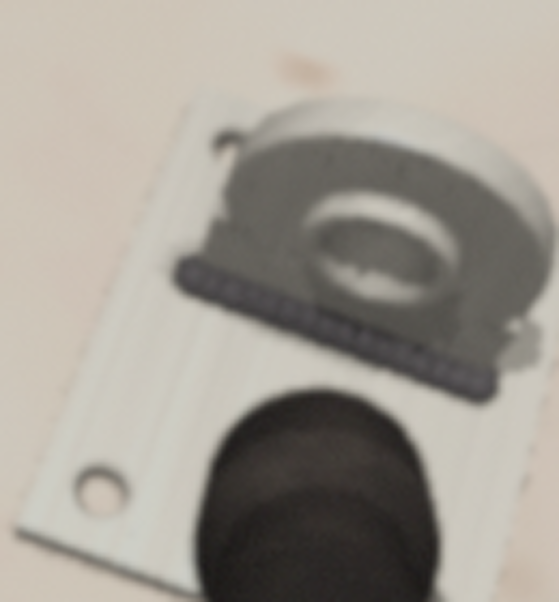

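View pics/s8c.png

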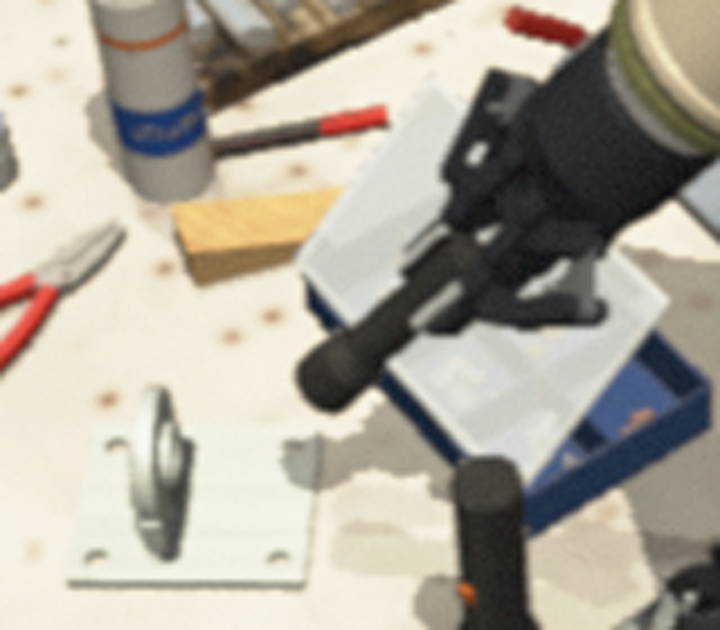

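```bash
cat > meas.py <<'E'
import sys
from log import *
from h import *
o=json.loads(open('log.jsonl').read().strip().split('\n')[-1])
u,v=float(sys.argv[1]),float(sys.argv[2])
W=wz(u,v,.012,o);O=np.array(o['orientation']);q=O.T@(W-o['eef_pos']);print(W,q)
err=q-[.18,-.003,.0015];print('err tool',err,'shift',O@err)
im=cv2.imread(sys.argv[3]);f=4;u0,v0=250,130
im=cv2.resize(im[v0:v0+190,u0:u0+150],None,fx=f,fy=f,interpolation=cv2.INTER_CUBIC)
p=np.array(o['eef_pos'])
def circ(s,r,col):
    for t in np.linspace(0,2*np.pi,48,endpoint=False):
        uv=wproj(p+O@np.array([s,r*np.cos(t)-.0013*(s+.02)/.1,.001+r*np.sin(t)]),o)
        cv2.circle(im,tuple(int(k) for k in (uv-[u0,v0])*f),2,col,-1)
circ(.080,.0165,(0,0,255));circ(.050,.0165,(0,255,255))
cv2.imwrite(sys.argv[3].replace('.png','m.png'),im)
E
python3 meas.py 328.4 206.7 pics/w8.png
```

```text
[0.6663 0.1959 0.012 ] [ 0.2036 -0.0011  0.0057]
err tool [0.0236 0.0019 0.0042] shift [ 0.013   0.0124 -0.0159]
```

View pics/w8m.png

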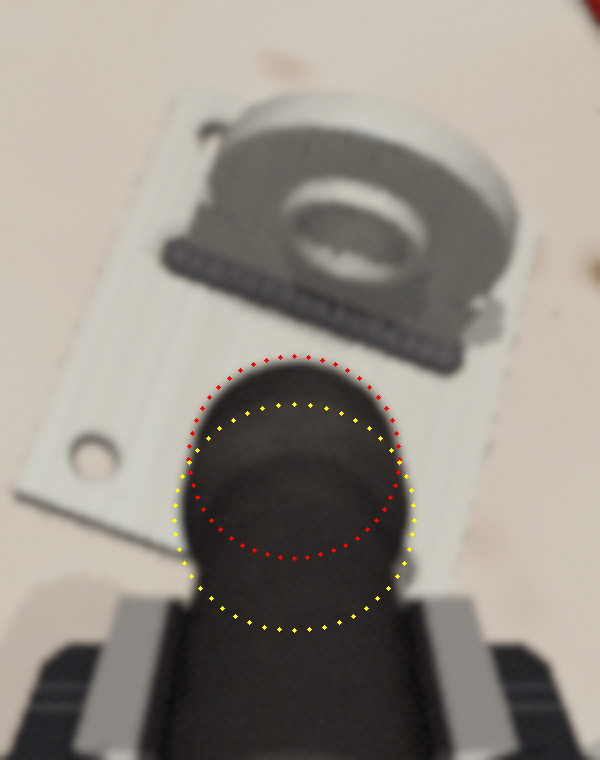

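Emit:
{"fn": "apply_moves", "kwargs": {
  "steps": [
    {"x": 0.003,"y": 0.003,"z": -0.004,"rx": 0,"ry": 0,"rz": 0,"fingers": 0.01},
    {"x": 0.007,"y": 0.006,"z": -0.008,"rx": 0,"ry": 0,"rz": 0,"fingers": 0.01},
    {"x": 0.01,"y": 0.009,"z": -0.012,"rx": 0,"ry": 0,"rz": 0,"fingers": 0.01},
    {"x": 0.013,"y": 0.012,"z": -0.016,"rx": 0,"ry": 0,"rz": 0,"fingers": 0.01},
    {"x": 0.013,"y": 0.012,"z": -0.016,"rx": 0,"ry": 0,"rz": 0,"fingers": 0.01}
  ],
  "squeeze": 70
}}

```text
time_s: 7.72
eef_pos: [0.597, 0.105, 0.151]
orientation: [[0.376, 0.13, 0.918], [0.521, 0.789, -0.325], [-0.766, 0.6, 0.229]]
wrist_force: [-0.6, 0.1, -1.7]
width: 0.0224
```

```bash
python3 look.py 9; python3 - <<'E'
from workcell import optics
import cv2
cv2.imwrite('pics/t9.png',optics.read_camera('top'))
E
```

```text
7.725 [-0.2926 -0.0809  2.0174  0.7584  1.0819 -0.3598] [0.597 0.105 0.151] [[ 0.3756  0.1302  0.9176]
 [ 0.521   0.7892 -0.3252]
 [-0.7665  0.6002  0.2286]] 0.022423611784291145 [-0.5878  0.1327 -1.6871]
```

View pics/w9c.png

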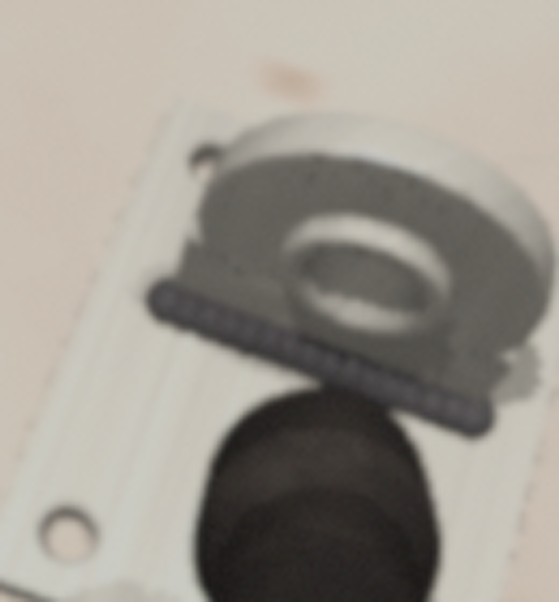

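View pics/s9c.png

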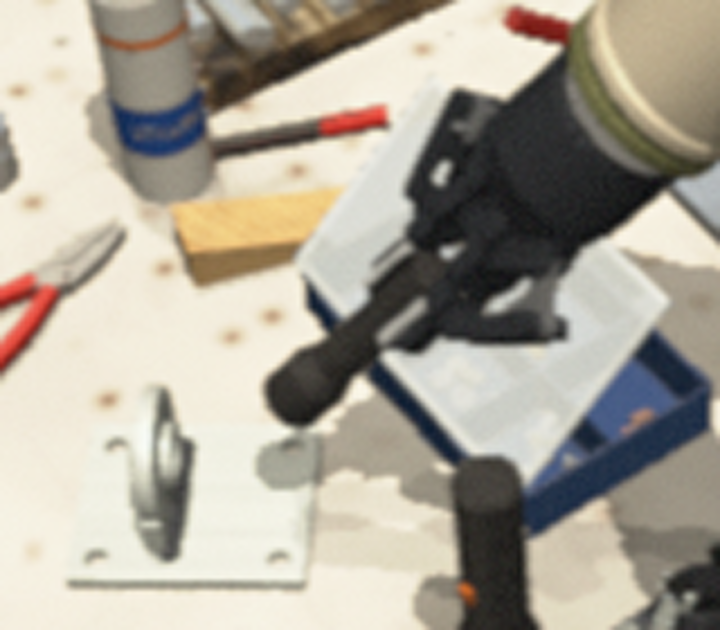

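View pics/t9.png

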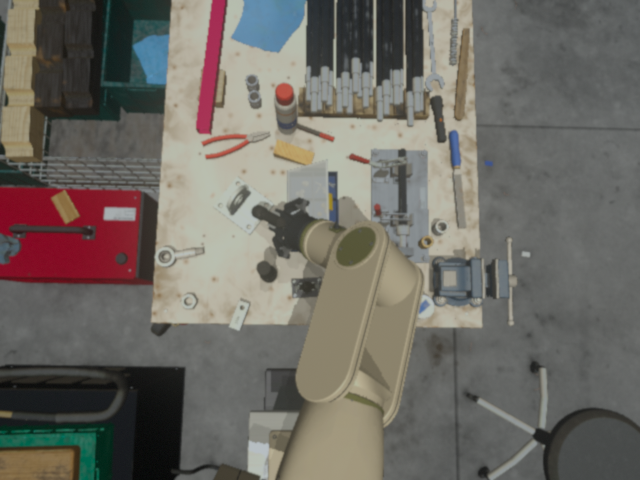

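```bash
python3 meas.py 324.4 213.7 pics/w9.png; python3 - <<'E'
from h import *
from log import *
o=json.loads(open('log.jsonl').read().strip().split('\n')[-1])
O=np.array(o['orientation']);p=np.array(o['eef_pos'])
for src,u0,v0,f in (('scene',180,150,4.5),('top',215,170,6.5)):
    im=cv2.imread(f'pics/{src[0]}9.png');im=cv2.resize(im[v0:v0+ (140 if f<5 else 90),u0:u0+(160 if f<5 else 115)],None,fx=f,fy=f,interpolation=cv2.INTER_CUBIC)
    for s in np.linspace(-.04,.18,12):
        uv=(proj(src,p+O[:,0]*s)-[u0,v0])*f;cv2.circle(im,tuple(int(k) for k in uv),3,(0,0,255) if s<.081 else (0,200,0),-1)
    cv2.imwrite(f'pics/{src[0]}9m.png',im)
E
```

```text
[0.6658 0.1958 0.012 ] [ 0.1797 -0.0027  0.0019]
err tool [-0.0003  0.0003  0.0004] shift [ 0.0003 -0.0001  0.0005]
```

View pics/s9m.png

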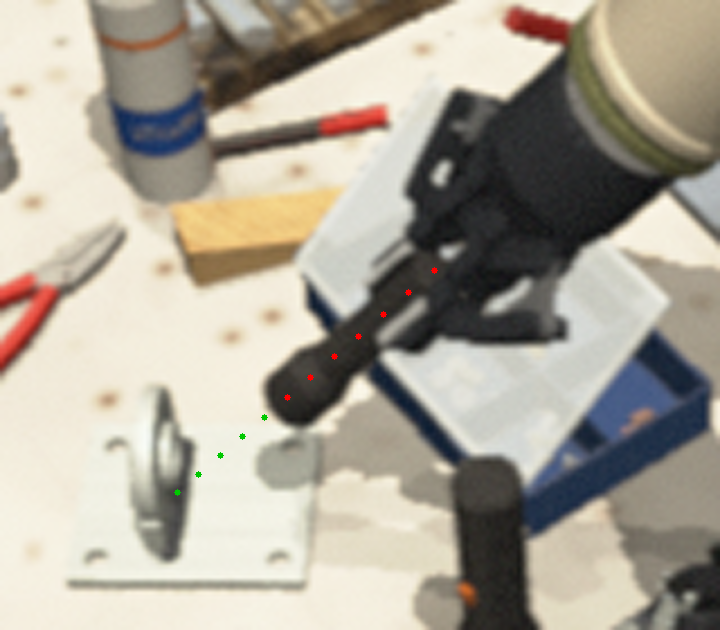

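View pics/t9m.png

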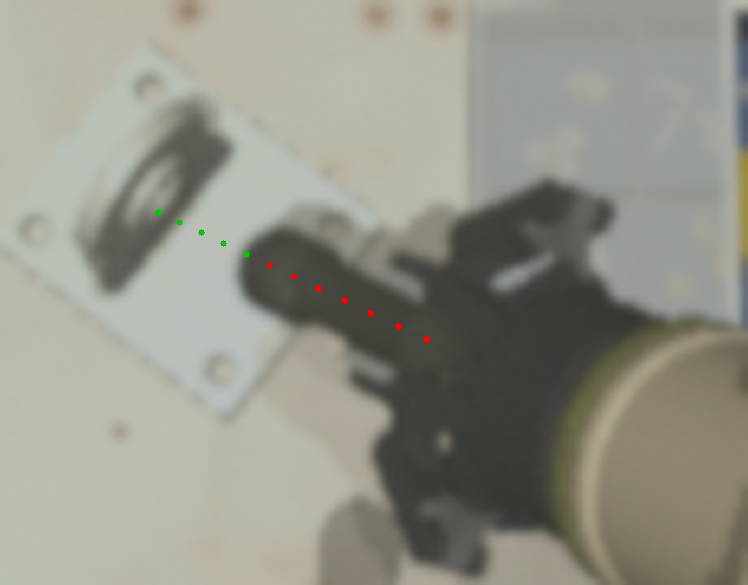

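Emit:
{"fn": "apply_moves", "kwargs": {
  "steps": [
    {"x": 0,"y": 0,"z": 0,"rx": 0,"ry": 0,"rz": 0,"fingers": 0.01},
    {"x": 0,"y": 0,"z": 0,"rx": 0,"ry": 0,"rz": 0,"fingers": 0.01},
    {"x": 0,"y": 0,"z": 0,"rx": 0,"ry": 0,"rz": 0,"fingers": 0.01},
    {"x": 0,"y": 0,"z": 0,"rx": 0,"ry": 0,"rz": 0,"fingers": 0.01},
    {"x": 0,"y": 0,"z": 0,"rx": 0,"ry": 0,"rz": 0,"fingers": 0.01}
  ],
  "squeeze": 70
}}

```text
time_s: 8.5
eef_pos: [0.5972, 0.1046, 0.1516]
orientation: [[0.376, 0.13, 0.917], [0.521, 0.789, -0.325], [-0.766, 0.6, 0.229]]
wrist_force: [-0.0, -0.2, -1.8]
width: 0.0225
```

```bash
python3 - <<'E'
from log import *
from h import *
o=log();print(o['time_s'],o['eef_pos'],o['joint_velocities'],o['width'],o['wrist_force'])
O=np.array(o['orientation']);print(O[:,0])
cv2.imwrite('pics/w10.png',optics.read_camera('wrist'));print(np.abs(cv2.imread('pics/w10.png').astype(int)-cv2.imread('pics/w9.png')).mean())
E
```

```text
8.5 [0.5972 0.1046 0.1516] [0.0007 0.0004 0.     0.0001 0.0005 0.001 ] 0.02248052523315485 [-0.0152 -0.1731 -1.8081]
[ 0.3765  0.5207 -0.7662]
2.0608040364583333
```

The arm is still, the force reading shows only the lamp's weight, and the aim checks agree, so I'm handing the job in.

```bash
python3 -c "
from workcell import order
print(order.close_job())"
```

```text
the job is handed in; nothing more can be done
None
```

I drew the lamp straight up out of the larger holder, carried it over the parts case while tilting it, and handed the job in at about 8.5 s. No verdict is reported. The lamp was held still in the air, aimed at the middle of the weld from the weld side.

**Choice of lamp:** I took the lamp in the larger holder. Its foot measured about 62 × 97 mm (64 × 100 given) and its barrel about 23 mm (24 given). I left the taller free-standing lamp and the smaller empty holder alone.

**Last checks:**
- **Pose:** the gripper axis leans 40.0° with the tail up, square across the weld to about 1°. The lens is about 10 cm from the weld and about 90 mm above the bench.
- **Aim:** the wrist camera puts the weld's middle within 1 mm of the lamp's axis.
- **Stillness and contact:** joint speeds were at most 0.001 rad/s. The wrist force was only the lamp's weight (1.8 N), and the fingers held it at 22.5 mm opening. The pictures showed no contact and nothing displaced by eye.

**Where checks disagreed:**
- The cameras differed by 2–4 mm on the bracket and holder. The top and scene views put the aim about 3–5 mm off the weld, against 1 mm from the wrist view. That is inside the 16 mm allowed.
- The wrist view suggests the lamp sits about 1° off the gripper's axis. I allowed for that when aiming.
- One downward move ended about 3.5 mm sideways of its target; I corrected it before gripping.

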